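Sort two drive hubs by keyway position on a keyed spindle

TASK

Two orange drive hubs for the sample carousel lie on the worktop, and only one has keyways that match the two opposite brass keys of the upright steel drive spindle. Seat the matching hub on the spindle, fully home on the blue base, and lay the other hub flat in the white reject tray.

Things in the scene. Friction and masses are not known exactly. Their poses are not given: they have to be found in the camera images.
- hub_opposed: orange plastic drive hub, 64 mm diameter, 36 mm high, two flats 56 mm apart at its +y and -y sides to grip it by; origin: centre of the underside, z up. Through bore 30 mm diameter, two keyways 18 mm wide with floors 24.5 mm from the axis, opposite one another at its +x and -x: fits the spindle (either way round). About 0.12 kg.
- hub_corner: orange plastic drive hub, outside like the other: 64 mm diameter, 36 mm high, two flats 56 mm apart at its +y and -y sides to grip it by; origin: centre of the underside, z up. Through bore 30 mm diameter, two keyways 18 mm wide with floors 24.5 mm from the axis, a quarter turn apart at its +x and +y: does not fit the spindle. About 0.12 kg.
- spindle_seat (a point): centre of the flat top (88 mm diameter) of the fixed blue spindle base, 20 mm above the worktop, where a seated hub's underside centre comes to lie; z up. Steel shaft 22 mm diameter, 42 mm tall, its top 10 mm a cone to 10 mm. Brass keys at +x and -x of this frame: 10 mm wide, reach 21 mm from the axis, 22 mm tall. A matching hub needs its keyways turned within about 10 degrees of them.
- tray_in (a point): centre of the inner floor of the fixed white open reject tray, 4 mm above the worktop. Inside 167 mm along its x and 147 mm along its y; walls 4 mm thick, rims 28 mm above the worktop.
Things that resemble listed ones, but are neither listed nor needed, are in the scene too. What is shaped like the hub_corner but green or purple is not meant.

How it is judged:
By the outcome, as a careful person would: the job done as asked, in the order asked, and still so for the second after the job is handed in, with the robot touching nothing.
It also fails if it takes over 48 s, if anything falls off the work surface, if the arm or the gripper's body presses on something with over 40 N, if the wrist force passes 120 N, or if a joint passes its speed limit or range.

ROBOT

A 6-joint arm with a two-finger parallel gripper is mounted at the origin on a cart in front of the work surface, level with it; the furniture and walls round the work are solid. World frame = base frame: x ahead of the robot, y to its left, z up, the work surface at z = 0. Lengths are in m, angles in rad, forces in N, time in s.
With the tool pointing down it reaches from about 0.3 to 0.85 m from the base axis. Payload 5.4 kg.
Tool frame: the origin (TCP) lies at the centre of the arm's flange, where the gripper is bolted on; the fingertips stand 173 mm ahead of it and the grasp point (between the pads) lies 155 mm ahead of it (arm.tips_ahead is the distance from the TCP to the fingertips, in m); z points along the fingers, y is the line along which they close (so a half turn about z gives the same grasp; the last joint's range is limited). The gripper opens to 85 mm and grips with 20 to 120 N. Pads are 22 mm wide; open, the fingers measure 114 mm over their backs; the gripper's body (76 mm by 85 mm) begins 54 mm behind the grasp point. The pads swing forward as they close: fully open they stand 13 mm farther back than shut.
Start: joints at [-1.519, 0.158, 1.597, -0, 1.386, -0.21], TCP at [0.149, -0.555, 0.405] pointing down, gripper open.
Joint ranges: [-2.91, 2.91], [-0.94, 2.29], [0.18, 2.7], [-1.29, 4.43], [0.17, 2.64], [-3, 3]. Speed limits (rad/s): [2.57, 2.57, 3.14, 3.14, 3.14, 3.14].

INTERFACE

Orientations are given as a unit quaternion [w, x, y, z].
In Python, from bench import arm gives the robot as it stands.
- The arm moves only by the shell command python3 -m handwheel 'ROWS'. ROWS is JSON, a list of rows, each a list of 7 numbers: the shift along the world's x, y, z in units of 50 mm (1.0 is 50 mm), then the turn, a rotation vector about the world's x, y, z in units of 5 degrees (1.0 is 5 degrees), then the finger opening in mm, from 0 to 85.4. In form: [[tx, ty, tz, ax, ay, az, fingers], ...]. A call has 1 to 20 rows; each row shifts and turns the commanded pose from where the row before left it; what a row does not reach is not made up. A row lasts 1/8 s, in which the tool goes at most 62.5 mm and 10.7 degrees, less where a joint would pass 70% of its speed; a pose out of reach is approached as far as the arm can. A call is refused whole if a number of a shift passes 1 or a number of a turn 1, either way. A call with a gripper value outside its range is refused whole. The fingers move at their own pace and stop on an object; the grip force is fixed at half the most. Time passes only in rows, so rows that do not move let the fingers close. It gives the time, the measured TCP pose, the force, the opening and the grip force at its end, in the units of the state.
- arm.state(): the state, without advancing time (a new reading comes with each control period).
- arm.camera(name): name is "scene" or "side" or "wrist"; returns (picture, depth): 400x640x3 uint8, red, green, blue; 400x640 float32, m along the optical axis (not along the pixel's ray), 0 where there is no reading.
- arm.calibration(name): a dict with "fx", "fy", "cx", "cy" (pixels), "R" (3x3) and "t" (3): a world point X has camera coordinates R X + t; the wrist camera has in their place "hand_eye" (4x4, takes a point from camera to tool coordinates, whose origin is the TCP and whose axes are the flange's). Camera axes: x right, y down, z forward; pixel columns grow to the right and rows downward; lengths in m; the calibration is good to about 2 mm. A picture is of the moment at which its call begins: read the wrist's pose just before it. calibration takes no time and is no camera call.
- arm.sign_off(): hands the job in; it is judged then, once.
The state is a dict: "time_s": time; "joint_pos": joint angles; "qd": joint speeds; "tau": joint torques, N m; "tool_pos": TCP position; "orientation": TCP orientation; "contact_force": force on the tool from outside, world axes, zero at the start; "torque": the same for the moment, N m; "opening": finger opening in m; "gripper_force": force on a finger pad.
Only numpy, scipy, OpenCV 4.12 (cv2) and the standard library are available. Lean on these libraries where they do the work, as an engineer would, in place of code of your own. Each camera call takes 0.05 s, during which the arm holds its last target. There are 200 camera calls.

## Working session

There is one attempt and no reset: what is moved stays moved. The work goes in short steps, Python scripts to look and compute and a shell command to move; the robot and the scene stay as the last step left them, time stands still between calls to the robot, and variables do not carry over. Pictures are saved under pics/ and viewed, at most 10 in all, crops included, and the job is handed in when it is done.

```bash
mkdir -p pics
cat > h.py <<'E'
import numpy as np,cv2
from scipy.spatial.transform import Rotation as Ro
from bench import arm
def grab(name,fn):
    s=arm.state(); p,d=arm.camera(name); c=arm.calibration(name)
    if name=='wrist':
        q=s['orientation'];T=np.eye(4);T[:3,:3]=Ro.from_quat([q[1],q[2],q[3],q[0]]).as_matrix();T[:3,3]=s['tool_pos'];M=T@np.array(c['hand_eye'])
    else:
        M=np.eye(4);R=np.array(c['R']);M[:3,:3]=R.T;M[:3,3]=-R.T@np.array(c['t'])
    np.savez('pics/'+fn+'.npz',p=p,d=d,M=M,k=[c['fx'],c['fy'],c['cx'],c['cy']])
    cv2.imwrite('pics/'+fn+'.png',p[:,:,::-1]); return p,d
def cloud(fn):
    z=np.load('pics/'+fn+'.npz');d=z['d'];k=z['k'];v,u=np.mgrid[:400,:640]
    P=np.stack([(u-k[2])/k[0]*d,(v-k[3])/k[1]*d,d],-1)@z['M'][:3,:3].T+z['M'][:3,3]
    P[d==0]=np.nan
    return z['p'],P
E
python3 - <<'E'
from h import *
for n in('scene','side','wrist'): grab(n,n+'0')
a=cv2.imread('pics/scene0.png');b=cv2.imread('pics/side0.png')
s=arm.state();print(s)
cv2.imwrite('pics/both.png',cv2.resize(np.vstack([a,b]),(800,600)) if 0 else np.vstack([cv2.resize(a,(480,300)),cv2.resize(b,(480,300))]))
E
```

```text
{'time_s': 0.15, 'joint_pos': array([-1.51911319e+00,  1.58929496e-01,  1.59795807e+00,  3.92534133e-05,
        1.38620543e+00, -2.10102663e-01]), 'qd': array([ 0.00028732, -0.00149705, -0.00291645, -0.00208016, -0.00150425,
        0.00081955]), 'tau': array([ 2.02728565e-04, -3.96372449e+01, -3.31787646e+01, -2.06551472e-04,
        5.46551557e-03,  4.10779805e-06]), 'tool_pos': array([ 0.14878507, -0.55519221,  0.40392116]), 'orientation': array([-7.46289639e-04,  9.91445941e-01,  1.30515835e-01,  7.85886090e-05]), 'contact_force': array([-0.04970522, -0.15813899, -0.44300943]), 'torque': array([-0.03197324,  0.04312606, -0.03463734]), 'gripper_force': 0.0, 'opening': 0.08546287602629134}
```

View pics/scene0.png

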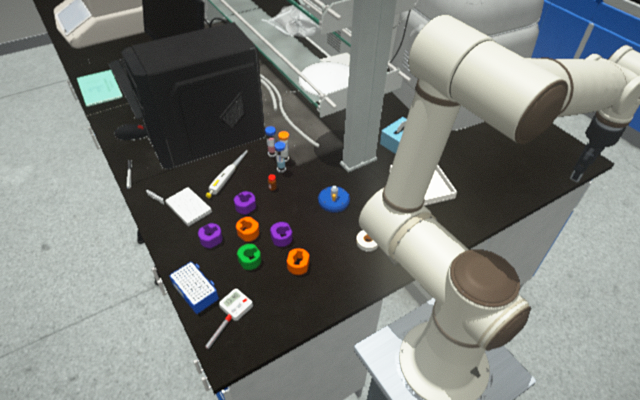

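View pics/side0.png

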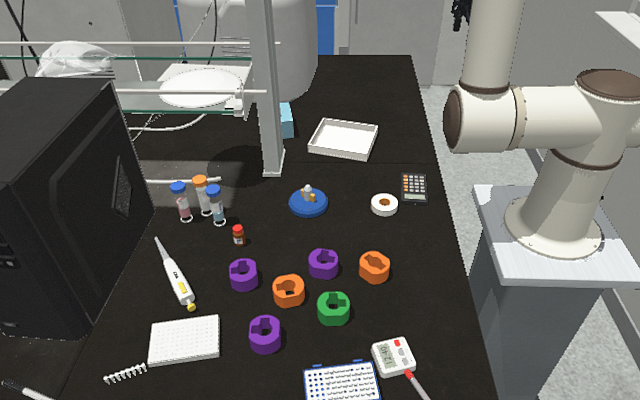

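The scene view shows orange hubs at (248,228) and (298,261), the spindle at (334,197) and the tray at about (440,185). In the side view they are at (288,290), (374,267), (308,200) and (343,138).

Run:
```python
from h import *
for f in('scene0','side0'):
    p,P=cloud(f); hsv=cv2.cvtColor(p,cv2.COLOR_RGB2HSV)
    for nm,lo,hi in(('orange',(8,150,120),(18,255,255)),('blue',(100,150,80),(115,255,255)),('green',(55,120,60),(80,255,255)),('purple',(130,100,60),(150,255,255))):
        m=cv2.inRange(hsv,lo,hi); n,l,st,c=cv2.connectedComponentsWithStats(m)
        for i in range(1,n):
            if st[i,4]<150: continue
            q=P[l==i]; q=q[~np.isnan(q[:,0])]
            if len(q)==0: continue
            zt=np.percentile(q[:,2],97); t=q[q[:,2]>zt-.006]
            print(f,nm,c[i].round(),'top z',zt.round(3),'mid',((t.min(0)+t.max(0))/2).round(3)[:2],np.ptp(t,0).round(3)[:2])
p,P=cloud('side0')
r=P[115:162,305:382].reshape(-1,3); im=p[115:162,305:382].reshape(-1,3)
t=r[(r[:,2]>.02)&(r[:,2]<.034)&(im.min(1)>130)]
pts=t[:,:2].astype(np.float32);print('tray',cv2.minAreaRect(pts),len(pts))
for u,v in((270,150),(272,172),(265,60),(100,95),(287,120),(384,200),(238,235)):print(u,v,P[v,u].round(3))
a=cv2.imread('pics/side0.png')[180:330,230:410];cv2.imwrite('pics/c1.png',cv2.resize(a,None,fx=4,fy=4,interpolation=cv2.INTER_CUBIC)[:600,:800])
```

```text
scene0 orange [247. 228.] top z 0.04 mid [0.601 0.226] [0.065 0.061]
scene0 orange [298. 260.] top z 0.04 mid [0.425 0.156] [0.064 0.063]
scene0 blue [584.  29.] top z -0.108 mid [ 1.085 -2.31 ] [0.34 0.07]
scene0 blue [333. 200.] top z 0.025 mid [ 0.578 -0.059] [0.094 0.093]
scene0 blue [202. 302.] top z 0.04 mid [0.456 0.429] [0.057 0.076]
scene0 green [249. 256.] top z 0.04 mid [0.509 0.267] [0.065 0.057]
scene0 purple [245. 202.] top z 0.04 mid [0.701 0.187] [0.061 0.064]
scene0 purple [281. 233.] top z 0.04 mid [0.535 0.151] [0.065 0.058]
scene0 purple [210. 235.] top z 0.039 mid [0.635 0.329] [0.06  0.063]
side0 orange [374. 267.] top z 0.036 mid [0.426 0.16 ] [0.062 0.064]
side0 orange [288. 290.] top z 0.036 mid [0.604 0.229] [0.063 0.065]
side0 blue [325.  30.] top z -0.251 mid [ 0.627 -2.33 ] [0.107 0.062]
side0 blue [308. 204.] top z 0.02 mid [ 0.582 -0.059] [0.094 0.094]
side0 green [333. 308.] top z 0.036 mid [0.512 0.269] [0.062 0.06 ]
side0 purple [323. 263.] top z 0.036 mid [0.535 0.153] [0.062 0.061]
side0 purple [243. 274.] top z 0.036 mid [0.703 0.191] [0.06  0.065]
side0 purple [264. 334.] top z 0.036 mid [0.637 0.332] [0.057 0.064]
tray ((0.49515411257743835, -0.3469398021697998), (0.16184787452220917, 0.17579849064350128), 75.25525665283203) 326
270 150 [ 0.689 -0.178  0.083]
272 172 [ 0.688 -0.171  0.016]
265 60 [ 0.679 -0.181  0.329]
100 95 [0.964 0.038 0.354]
287 120 [ 0.665 -0.373  0.058]
384 200 [ 0.391 -0.069  0.011]
238 235 [0.731 0.089 0.034]
```

View pics/c1.png

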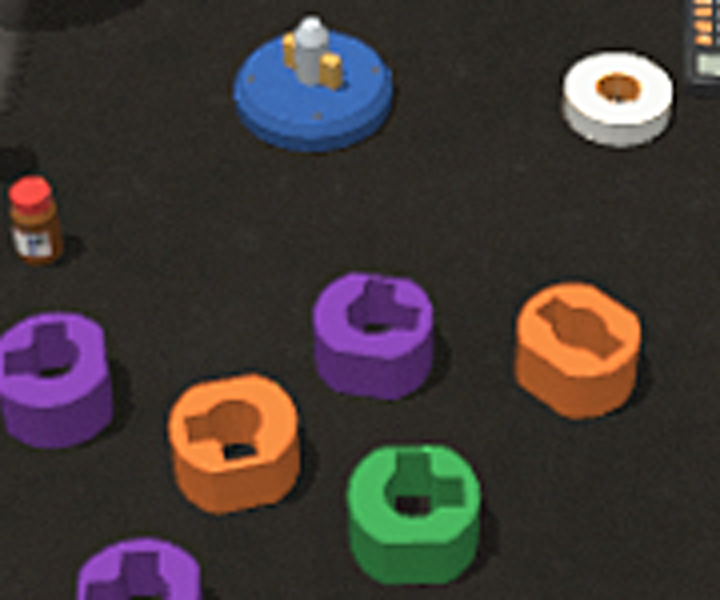

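The right-hand orange hub at side (374,267) has opposed keyways, so it is the match. The left-hand one at (288,290) is the corner hub. I'll move over the matching hub and look closer from there.

```bash
python3 -m handwheel '[[0.52,0.89,0,0,0,0,85],[0.52,0.89,0,0,0,0,85],[0.52,0.89,0,0,0,0,85],[0.52,0.89,0,0,0,0,85],[0.52,0.89,0,0,0,0,85],[0.52,0.89,0,0,0,0,85],[0.52,0.89,0,0,0,0,85],[0.52,0.89,0,0,0,0,85],[0.1,0.9,0,0,0,0,85],[0.1,0.9,0,0,0,0,85],[0.1,0.9,0,0,0,0,85],[0.1,0.9,0,0,0,0,85],[0.1,0.9,0,0,0,0,85],[0.1,0.9,0,0,0,0,85],[0.1,0.9,0,0,0,0,85],[0.1,0.9,0,0,0,0,85],[0,0,0,0,0,0,85],[0,0,0,0,0,0,85]]'
python3 - <<'E'
from h import *
s=arm.state();print(s['tool_pos'],s['orientation'])
grab('wrist','w1');print(np.array(arm.calibration('wrist')['hand_eye']).round(3))
p,P=cloud('w1'); a=cv2.imread('pics/w1.png')
for n in ('w1',):
  p,P=cloud(n);hsv=cv2.cvtColor(p,cv2.COLOR_RGB2HSV);m=cv2.inRange(hsv,(8,150,60),(18,255,255))&((P[:,:,2]>.031)*255).astype(np.uint8)
  c,l,st,ce=cv2.connectedComponentsWithStats(m)
  for i in range(1,c):
    if st[i,4]>200:
      t=P[l==i];print(ce[i],((t.min(0)+t.max(0))/2).round(4),np.ptp(t,0).round(3))
E
```

```text
time_s: 2.4
tool_pos: [0.3967, 0.1604, 0.4044]
orientation: [0.0, 0.991, 0.131, -0.0]
contact_force: [-0.2, -0.6, 0.3]
opening: 0.085
gripper_force: 0.0
[0.39666388 0.16043314 0.40438693] [ 2.11935521e-04  9.91414368e-01  1.30756874e-01 -3.82890595e-04]
[[ 0.    -0.956 -0.292  0.075]
 [ 1.    -0.     0.     0.001]
 [-0.    -0.292  0.956  0.031]
 [ 0.     0.     0.     1.   ]]
[336.69668246 133.09952607] [0.4287 0.1563 0.0341] [0.062 0.064 0.006]
```

View pics/w1.png

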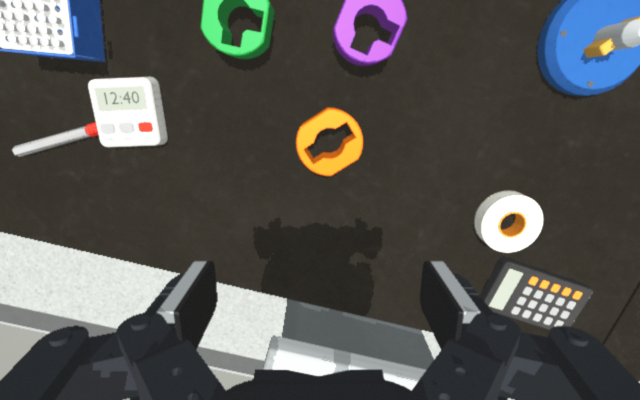

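The wrist view shows the matching hub at (330,141), with keyway ends near (308,153) and (351,130). Next I'll compute the hub's keyway angle and the spindle's key angle.

```bash
cat >> h.py <<'E'
def onz(fn,uv,z):
    q=np.load('pics/'+fn+'.npz');k=q['k'];uv=np.atleast_2d(uv).astype(float)
    r=np.c_[(uv[:,0]-k[2])/k[0],(uv[:,1]-k[3])/k[1],np.ones(len(uv))]@q['M'][:3,:3].T;o=q['M'][:3,3]
    return (o+r*((z-o[2])/r[:,2])[:,None])[:,:2]
def hub(fn,near,ztop=.036):
    p,P=cloud(fn);hsv=cv2.cvtColor(p,cv2.COLOR_RGB2HSV)
    m=cv2.inRange(hsv,(5,120,60),(22,255,255))&((P[:,:,2]>ztop-.006)*255).astype(np.uint8)
    n,l,st,c=cv2.connectedComponentsWithStats(m)
    i=min((i for i in range(1,n) if st[i,4]>200),key=lambda i:np.hypot(*(c[i]-near)))
    C,_=cv2.findContours((l==i).astype(np.uint8),cv2.RETR_CCOMP,cv2.CHAIN_APPROX_NONE)
    C=sorted(C,key=cv2.contourArea)[::-1]
    o=onz(fn,C[0][:,0],ztop);h=onz(fn,C[1][:,0],ztop)
    # outer: centre and flats angle by model fit
    from scipy.optimize import least_squares
    best=None
    for a0 in np.radians(np.arange(-90,90,15)):
        def f(x):
            d=o-x[:2];y=abs(-np.sin(x[2])*d[:,0]+np.cos(x[2])*d[:,1]);r=np.hypot(*d.T)
            return np.maximum(r-x[3],y-x[3]*.875)
        s=least_squares(f,[*o.mean(0),a0,.032],loss='soft_l1',f_scale=.001)
        if best is None or s.cost<best.cost: best=s
    x=best.x; d=h-x[:2]; r=np.hypot(*d.T); ang=np.degrees(np.arctan2(d[:,1],d[:,0]))
    print(fn,'centre',x[:2].round(4),'x-axis angle',np.degrees(x[2]).round(1),'R',x[3].round(4),'keyway pts',np.sort(ang[r>.021]).round(0))
E
python3 - <<'E'
from h import *
hub('w1',(330,141)); hub('side0',(374,262)); hub('side0',(288,282))
print(onz('w1',[(308,153),(351,130)],.036))
p,P=cloud('side0');hsv=cv2.cvtColor(p,cv2.COLOR_RGB2HSV)
k=onz('side0',[(302.5,189),(312.8,194.3)],.042);print(k,np.degrees(np.arctan2(*(k[0]-k[1])[::-1])))
for f in('side0','scene0'):
  p,P=cloud(f);m=(np.hypot(P[:,:,0]-.58,P[:,:,1]+.059)<.05)&(P[:,:,2]>.026)
  for v,u in np.argwhere(m):
    h=cv2.cvtColor(p[v:v+1,u:u+1],cv2.COLOR_RGB2HSV)[0,0]
    if h[1]>110 and 8<h[0]<30 : print(f,u,v,P[v,u].round(3))
E
```

```text
w1 centre [0.4281 0.1566] x-axis angle -42.5 R 0.0314 keyway pts [-67. -65. -63. -63. -62. -60. -57. -54. -52. -49. -47. -45. -41. -40.
 -37. -35. -32. -29. -27. -24. -21. -21. -20. -19. -18. 112. 114. 116.
 116. 117. 120. 122. 125. 128. 130. 133. 136. 138. 141. 143. 146. 149.
 151. 154. 157. 159. 159. 160. 162.]
side0 centre [0.4268 0.1628] x-axis angle -42.8 R 0.0315 keyway pts [-63. -59. -50. -46. -43. -35. -32. -24. 118. 119. 127. 135. 144. 152.
 159.]
side0 centre [0.6029 0.231 ] x-axis angle 16.4 R 0.0315 keyway pts [-11.  -4.   2.   8.  14.  20.  25.  30.  35.  37.  38.  80.  86.  91.
  95. 100. 105. 110. 114. 119. 125. 132.]
[[0.41279332 0.17382746]
 [0.4444656  0.14006248]]
[[ 0.59620953 -0.06949713]
 [ 0.56925793 -0.04970898]] -36.28650744961528
side0 302 189 [ 0.598 -0.07   0.041]
side0 301 190 [ 0.601 -0.073  0.036]
side0 302 190 [ 0.597 -0.068  0.04 ]
side0 301 191 [ 0.6   -0.069  0.036]
side0 302 191 [ 0.597 -0.066  0.039]
side0 303 191 [ 0.595 -0.065  0.04 ]
side0 301 192 [ 0.6   -0.069  0.032]
side0 302 192 [ 0.597 -0.065  0.036]
side0 301 193 [ 0.601 -0.07   0.029]
s
[... 1167 characters left out ...]
7 -0.054  0.039]
scene0 333 194 [ 0.572 -0.054  0.043]
scene0 334 194 [ 0.567 -0.054  0.047]
scene0 335 194 [ 0.569 -0.06   0.042]
scene0 332 195 [ 0.571 -0.05   0.041]
scene0 333 195 [ 0.569 -0.052  0.042]
scene0 334 195 [ 0.567 -0.054  0.043]
scene0 335 195 [ 0.566 -0.058  0.042]
scene0 332 196 [ 0.569 -0.049  0.039]
scene0 333 196 [ 0.568 -0.052  0.038]
scene0 334 196 [ 0.564 -0.053  0.041]
scene0 335 196 [ 0.56  -0.053  0.045]
scene0 333 197 [ 0.568 -0.052  0.034]
scene0 334 197 [ 0.566 -0.054  0.035]
scene0 335 197 [ 0.563 -0.056  0.037]
scene0 333 198 [ 0.564 -0.049  0.035]
scene0 334 198 [ 0.562 -0.052  0.035]
scene0 333 199 [ 0.562 -0.048  0.032]
scene0 334 199 [ 0.563 -0.053  0.029]
```

```bash
python3 -m handwheel '[[0.05,0,-0.24,0,0,-0.96,85],[0.05,0,-0.24,0,0,-0.96,85],[0.05,0,-0.24,0,0,-0.96,85],[0.05,0,-0.24,0,0,-0.96,85],[0.05,0,-0.24,0,0,-0.96,85],[0.05,0,-0.24,0,0,-0.96,85],[0.05,-0.02,-0.24,0,0,-0.96,85],[0.05,-0.02,-0.24,0,0,-0.96,85],[0.05,-0.02,-0.24,0,0,-0.96,85],[0.05,-0.02,-0.24,0,0,-0.96,85],[0.05,0,-0.24,0,0,-0.96,85],[0.05,0,-0.24,0,0,-0.96,85],[0,0,0,0,0,0,85]]'
python3 - <<'E'
from h import *
s=arm.state();q=s['orientation'];print(s['joint_pos'].round(2),s['tool_pos'],Ro.from_quat([q[1],q[2],q[3],q[0]]).as_matrix().round(3))
E
```

```text
time_s: 4.08
tool_pos: [0.4266, 0.1555, 0.26]
orientation: [0.001, 0.931, -0.364, -0.001]
contact_force: [-0.8, -0.0, -0.4]
opening: 0.0854
gripper_force: 0.0
[ 0.08  0.02  2.06 -0.    1.07  2.4 ] [0.42655851 0.15546208 0.25997091] [[ 0.735 -0.678 -0.002]
 [-0.678 -0.735 -0.   ]
 [-0.001  0.002 -1.   ]]
```

```bash
python3 -m handwheel '[[0.03,0.02,-0.4,0,0,0,85],[0,0,-0.4,0,0,0,85],[0,0,-0.4,0,0,0,85],[0,0,-0.3,0,0,0,85],[0,0,-0.14,0,0,0,85],[0,0,0,0,0,0,50],[0,0,0,0,0,0,50],[0,0,0,0,0,0,50],[0,0,0,0,0,0,50],[0,0,0,0,0,0,50]]'; python3 -m handwheel '[[0,0,0.3,0,0,0,50],[0,0,0.8,0,0,0,50],[0,0,0.9,0,0,0,50],[0.3,-0.4,0.8,0,0,0,50],[0.6,-0.8,0.6,0,0,0,50],[0,0,0,0,0,0,50]]'
python3 - <<'E'
from h import *
grab('wrist','w2')
E
```

```text
time_s: 5.32
tool_pos: [0.4289, 0.1577, 0.1796]
orientation: [-0.0, 0.932, -0.363, 0.001]
contact_force: [0.0, -0.4, 6.9]
opening: 0.0556
gripper_force: 64.9
time_s: 6.08
tool_pos: [0.4753, 0.0957, 0.3525]
orientation: [-0.001, 0.931, -0.365, 0.004]
contact_force: [-0.0, 0.4, -1.4]
opening: 0.0551
gripper_force: 64.3
```

View pics/w2.png

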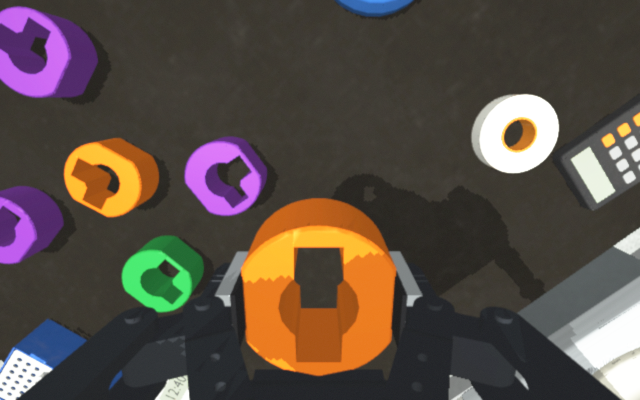

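The hub is gripped squarely at (320,300), with its keyways in line with the tool's x axis. Next I'll move closer so the spindle comes into the wrist view.

```bash
python3 -m handwheel '[[0.25,-0.7,0,0,0,0.6,50],[0.25,-0.7,0,0,0,0.6,50],[0,0,0,0,0,0,50],[0,0,0,0,0,0,50]]'
python3 - <<'E'
from h import *
s=arm.state();print(s['tool_pos'])
grab('wrist','w3')
hub('w3',(320,300),s['tool_pos'][2]-.1436)
q=s['orientation'];R=Ro.from_quat([q[1],q[2],q[3],q[0]]).as_matrix();print(R.round(3))
p,P=cloud('w3');hsv=cv2.cvtColor(p,cv2.COLOR_RGB2HSV)
m=cv2.inRange(hsv,(100,120,60),(118,255,255));m[:,:100]=0
n,l,st,c=cv2.connectedComponentsWithStats(m);i=1+np.argmax(st[1:,4]);print(c[i],st[i])
C=max(cv2.findContours((l==i).astype(np.uint8),cv2.RETR_EXTERNAL,cv2.CHAIN_APPROX_NONE)[0],key=len)
o=onz('w3',cv2.convexHull(C)[:,0],.02);print('base',cv2.minEnclosingCircle(o.astype(np.float32)))
x,y,w,h=st[i][:4];a=cv2.imread('pics/w3.png')[max(0,y-15):y+h+10,max(0,x-10):x+w+10];print(max(0,y-15),max(0,x-10),a.shape)
cv2.imwrite('pics/c3.png',cv2.resize(a,None,fx=4,fy=4,interpolation=cv2.INTER_CUBIC))
E
```

```text
time_s: 6.62
tool_pos: [0.4974, 0.0285, 0.3477]
orientation: [-0.0, 0.949, -0.314, -0.001]
contact_force: [-0.7, -0.3, -2.0]
opening: 0.0549
gripper_force: 64.1
[0.49744158 0.02851274 0.34767456]
w3 centre [0.498  0.0277] x-axis angle 143.6 R 0.0318 keyway pts [-61. -60. -60. -59. -59. -59. -58. -58. -58. -57. -56. -55. -55. -54.
 -53. -52. -51. -51. -50. -49. -48. -47. -47. -46. -45. -44. -43. -42.
 -41. -41. -40. -39. -38. -37. -36. -35. -35. -34. -33. -32. -31. -30.
 -29. -29. -28. -27. -26. -25. -24. -24. -23. -22. -21. -20. -20. -19.
 -18. -17. -16. -16. -15. -15. -15. -14. -14. -14. -13. -13. 120. 120.
 121. 121. 122. 123. 124. 125. 126. 127. 128. 129. 130. 131. 132. 133.
 134. 135. 136. 137. 138. 139. 140. 142. 143. 144. 145. 146. 147. 148.
 149. 150. 151. 152. 153. 154. 155. 155. 156. 157. 157. 157. 157. 158.
 159. 159. 160. 161. 162. 162. 163. 164. 164. 165. 166. 166. 167. 167.]
[[ 0.803 -0.596 -0.003]
 [-0.596 -0.803  0.001]
 [-0.003  0.001 -1.   ]]
[346.01654153  42.97876584] [ 284    0  127   94 8524]
base ((0.5823863744735718, -0.062204454094171524), 0.048690397292375565)
0 274 (104, 147, 3)
```

View pics/c3.png

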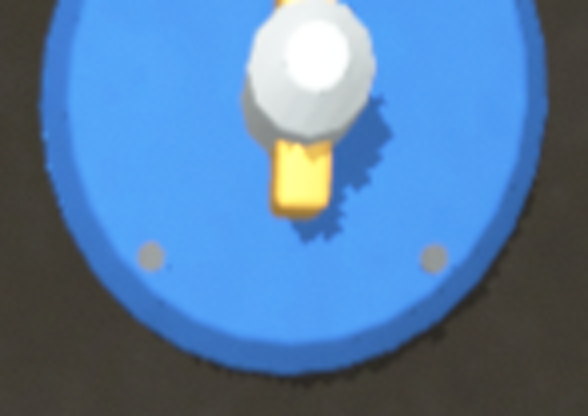

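Run:
```python
from h import *
g=lambda u,v:(274+u/4-.4,v/4-.4)
t=onz('w3',[g(317,55)],.062)[0];k=onz('w3',[g(300,205)],.042)[0];kk=onz('w3',[g(273,207),g(328,207)],.042)
print('top',t,'key end',k,'dir',np.degrees(np.arctan2(*(t-k)[::-1])),np.hypot(*(t-k)),'edge dir',np.degrees(np.arctan2(*(kk[1]-kk[0])[::-1])))
p,P=cloud('w3');a=p.astype(int)
hsv=cv2.cvtColor(p,cv2.COLOR_RGB2HSV);print(hsv[60,305],hsv[60,288])
m=cv2.inRange(hsv,(95,120,215),(118,255,255));m[:,:270]=0;m[:,430:]=0
C=max(cv2.findContours(m,cv2.RETR_EXTERNAL,cv2.CHAIN_APPROX_NONE)[0],key=len)[:,0];C=C[(C[:,1]>8)]
o=onz('w3',C,.02)
from scipy.optimize import least_squares
s=least_squares(lambda x:np.hypot(*(o-x[:2]).T)-x[2],[.58,-.06,.044],loss='soft_l1',f_scale=.0005);print('base',s.x,s.cost)
m2=cv2.inRange(hsv,(15,100,100),(32,255,255));m2[80:]=0
v,u=np.nonzero(m2);s=(u>270)&(u<430);u,v=u[s],v[s]
q=onz('w3',np.c_[u,v],.042);print(len(q))
for r in range(v.min(),v.max()+1,3):
  uu=u[v==r]
  if len(uu):print(r,uu.min(),uu.max(),onz('w3',[((uu.min()+uu.max())/2,r)],.042))
```

```text
top [ 0.58338457 -0.06379785] key end [ 0.56725878 -0.05110723] dir -38.20193294010058 0.020520555265009982 edge dir -126.58903362655053
[105 169 248] [23 53 63]
base [ 0.58344978 -0.06335064  0.0431417 ] 0.0015399536403457796
258
0 343 344 [[ 0.59610425 -0.0670783 ]]
36 343 356 [[ 0.57489866 -0.05726905]]
39 342 356 [[ 0.57350493 -0.05585282]]
42 342 356 [[ 0.57189112 -0.05471788]]
45 342 355 [[ 0.570484  -0.0532892]]
48 342 355 [[ 0.5688557  -0.05214305]]
51 342 354 [[ 0.56743499 -0.05070175]]
```

```bash
python3 -m handwheel '[[0.43,-0.45,0,0,0,0,50],[0.43,-0.46,-0.4,0,0,0,50],[0.43,-0.46,-0.4,0,0,0,50],[0.42,-0.46,-0.4,0,0,0,50],[0,0,-0.2,0,0,0,50],[0,0,0,0,0,0,50],[0,0,0,0,0,0,50]]'
```

```text
time_s: 7.55
tool_pos: [0.5835, -0.0628, 0.2794]
orientation: [-0.0, 0.95, -0.313, 0.0]
contact_force: [0.7, -0.2, -1.2]
opening: 0.0552
gripper_force: 64.1
```

```bash
python3 -m handwheel '[[0,0,-0.2,0,0,0,50],[0,0,-0.2,0,0,0,50],[0,0,-0.2,0,0,0,50],[0,0,-0.15,0,0,0,50],[0,0,0,0,0,0,50]]'; python3 -m handwheel '[[0,0,-0.15,0,0,0,50],[0,0,-0.15,0,0,0,50],[0,0,-0.15,0,0,0,50],[0,0,-0.15,0,0,0,50],[0,0,0,0,0,0,50]]'
```

```text
time_s: 8.18
tool_pos: [0.5834, -0.0638, 0.2401]
orientation: [-0.0, 0.949, -0.314, -0.001]
contact_force: [-0.1, -0.4, -1.9]
opening: 0.0553
gripper_force: 64.1
time_s: 8.8
tool_pos: [0.5834, -0.0638, 0.2102]
orientation: [0.0, 0.949, -0.314, -0.001]
contact_force: [-0.6, 0.3, -1.0]
opening: 0.0548
gripper_force: 64.1
```

```bash
python3 -m handwheel '[[0,0,-0.1,0,0,0,50],[0,0,-0.1,0,0,0,50],[0,0,-0.02,0,0,0,50],[0,0,0,0,0,0,50]]'
```

```text
time_s: 9.3
tool_pos: [0.5838, -0.0639, 0.2001]
orientation: [-0.0, 0.949, -0.314, -0.0]
contact_force: [-1.0, -0.5, -1.4]
opening: 0.0552
gripper_force: 64.1
```

```bash
python3 -m handwheel '[[0,0,-0.04,0,0,0,50],[0,0,0,0,0,0,50],[0,0,0,0,0,0,50]]'
```

```text
time_s: 9.68
tool_pos: [0.5841, -0.064, 0.1996]
orientation: [0.0, 0.949, -0.314, 0.0]
contact_force: [-3.5, 1.0, 6.7]
opening: 0.0548
gripper_force: 65.1
```

```bash
python3 -m handwheel '[[0,0,0,0,0,0,85],[0,0,0,0,0,0,85],[0,0,0,0,0,0,85],[0,0,0,0,0,0,85],[0,0,0.4,0,0,0,85],[0,0,0.8,0,0,0,85],[0,0,0.9,0,0,0,85],[0,0.5,0.7,0,0,0.96,85],[0,0.53,0.2,0,0,0.96,85],[0,0.53,0,0,0,0.96,85],[0,0.53,0,0,0,0.96,85],[0,0.53,0,0,0,0.96,85],[0,0.53,0,0,0,0.96,85],[0,0.53,0,0,0,0.96,85],[0,0.53,0,0,0,0.96,85],[-0.1,0.53,0,0,0,0.96,85],[-0.1,0.53,0,0,0,0.96,85],[0,0.53,0,0,0,0.96,85],[0,0,0,0,0,0,85]]'
python3 - <<'E'
from h import *
s=arm.state();q=s['orientation'];R=Ro.from_quat([q[1],q[2],q[3],q[0]]).as_matrix()
print(s['tool_pos'],'tool x',np.degrees(np.arctan2(R[1,0],R[0,0])),s['joint_pos'].round(2))
grab('wrist','w4');grab('side','s4')
uv=(320,150)
hub('w4',uv);hub('s4',(288,282))
a=cv2.imread('pics/s4.png')[165:255,260:380];b=cv2.imread('pics/w4.png')
cv2.imwrite('pics/c4.png',np.hstack([cv2.resize(a,(400,300),interpolation=cv2.INTER_CUBIC),cv2.resize(b,(400,300))]))
E
```

```text
time_s: 12.05
tool_pos: [0.5735, 0.2276, 0.3498]
orientation: [-0.0, 0.99, 0.142, 0.001]
contact_force: [0.6, -0.7, -0.6]
opening: 0.0852
gripper_force: 0.0
[0.57351541 0.22755615 0.34975488] tool x 16.324975559762855 [0.18 0.31 1.53 0.   1.3  1.47]
w4 centre [0.6051 0.2253] x-axis angle 16.3 R 0.0314 keyway pts [-57. -56. -55. -55. -55. -54. -54. -53. -53. -53. -51. -50. -49. -47.
 -46. -44. -43. -41. -39. -37. -35. -34. -32. -30. -27. -25. -23. -21.
 -20. -18. -16. -13. -12. -10.  -9.  -7.  -7.  -7.  -7.  -7.  -7.  -6.
  -6.  -5.  -5.  -3.  -2.  -0.   1.   3.   5.   6.   8.   9.  10.  12.
  13.  15.  16.  18.  19.  21.  22.  24.  25.  27.  28.  29.  31.  31.
  31.  32.  32.  33.  34.  34.  35.  36.  36.  36.  37.  38.  38.  38.
  38.  39.  39.  39.  40.  41.  41.  41.  42.  42.  43.  43.  43.  44.
  46.  48.  49.  52.  54.  55.  57.  59.  61.  62.  64.  65.  66.  69.
  71.  72.  74.  75.  77.  79.  79.  80.  82.  82.  82.  82.  83.  83.
  83.  83.  84.  85.  85.  85.  85.  86.  86.  87.  87.  88.  88.  89.
  89.  90.  92.  93.  95.  97.  99. 101. 102. 104. 106. 108. 110. 112.
 114. 116. 117. 119. 121. 123. 125. 126. 126. 127. 128. 128.]
s4 centre [0.603 0.231] x-axis angle 16.9 R 0.0315 keyway pts [-10.  -4.   2.   8.  14.  20.  25.  33.  35.  38.  80.  86.  91.  95.
 100. 105. 110. 115. 119. 125. 133. 137.]
```

View pics/c4.png

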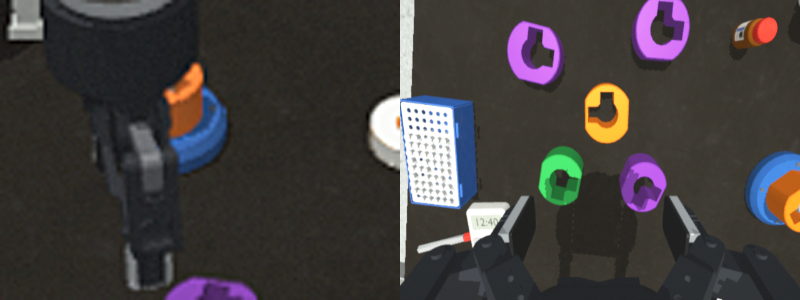

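The side crop shows the orange hub on the blue base, partly hidden by the gripper. The wrist view shows the corner hub free to grip, with the tool already lined up with its flats.

```bash
python3 -m handwheel '[[0.3,-0.04,-0.6,0,0,0,85],[0.33,0,-0.6,0,0,0,85],[0,0,-0.6,0,0,0,85],[0,0,-0.6,0,0,0,85],[0,0,-0.5,0,0,0,85],[0,0,-0.35,0,0,0,85],[0,0,-0.14,0,0,0,85],[0,0,0,0,0,0,85],[0,0,0,0,0,0,50],[0,0,0,0,0,0,50],[0,0,0,0,0,0,50],[0,0,0,0,0,0,50],[0,0,0,0,0,0,50]]'; python3 -m handwheel '[[0,0,0.3,0,0,0,50],[0,0,0.8,0,0,0,50],[0,0,0.9,0,0,0,50],[0,0,0.9,0,0,0,50],[0,0,0.5,0,0,0,50],[0,0,0,0,0,0,50]]'
```

```text
time_s: 13.78
tool_pos: [0.606, 0.2243, 0.1801]
orientation: [-0.0, 0.99, 0.141, 0.001]
contact_force: [-0.3, -0.4, 5.2]
opening: 0.055
gripper_force: 65.3
time_s: 14.52
tool_pos: [0.6058, 0.2243, 0.3518]
orientation: [-0.0, 0.99, 0.141, 0.003]
contact_force: [-0.2, -0.1, -0.6]
opening: 0.0549
gripper_force: 64.8
```

```bash
python3 -m handwheel '[[-0.18,-0.96,0,0,0,0,50],[-0.18,-0.96,0,0,0,0,50],[-0.18,-0.96,0,0,0,0,50],[-0.18,-0.96,0,0,0,0,50],[-0.18,-0.96,0,0,0,0,50],[-0.18,-0.96,0,0,0,0,50],[-0.18,-0.96,0,0,0,0,50],[-0.18,-0.96,0,0,0,0,50],[-0.18,-0.96,0,0,0,0,50],[-0.18,-0.96,0,0,0,0,50],[-0.18,-0.96,0,0,0,0,50],[-0.18,-0.96,0,0,0,0,50],[0,0,0,0,0,0,50],[0,0,0,0,0,0,50]]'
python3 - <<'E'
from h import *
grab('side','s5');grab('wrist','w5');
a=cv2.imread('pics/s5.png')[80:230,250:450];b=cv2.imread('pics/w5.png')
cv2.imwrite('pics/c5.png',np.hstack([cv2.resize(a,(400,300),interpolation=cv2.INTER_CUBIC),cv2.resize(b,(400,300))]))
E
```

```text
time_s: 16.27
tool_pos: [0.497, -0.3512, 0.3469]
orientation: [-0.002, 0.99, 0.141, -0.001]
contact_force: [0.7, -1.0, -2.1]
opening: 0.0552
gripper_force: 64.7
```

View pics/c5.png

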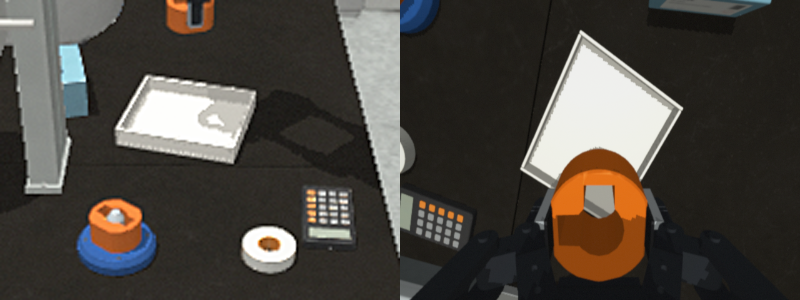

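The side crop shows the matching hub flush on the blue base with the shaft through it. The wrist view shows rim corners of the tray at crop (583,33), (682,108) and (522,168), so I can get the tray centre from those.

Run:
```python
from h import *
g=lambda u,v:((u-400)*1.6,v*4/3)
c=onz('w5',[g(583,33),g(682,108),g(522,168)],.028);print(c,(c[1]+c[2])/2,np.linalg.norm(c[1]-c[0]),np.linalg.norm(c[2]-c[0]))
```

```text
[[ 0.59727544 -0.30174813]
 [ 0.56081056 -0.44535879]
 [ 0.43320533 -0.25731696]] [ 0.49700794 -0.35133788] 0.1481678389545704 0.16997979502786145
```

```bash
python3 -m handwheel '[[0,0,-0.6,0,0,0,50],[0,0,-0.6,0,0,0,50],[0,0,-0.6,0,0,0,50],[0,0,-0.6,0,0,0,50],[0,0,-0.4,0,0,0,50],[0,0,-0.3,0,0,0,50],[0,0,-0.1,0,0,0,50],[0,0,0,0,0,0,50],[0,0,0,0,0,0,50]]'
```

```text
time_s: 17.5
tool_pos: [0.4977, -0.3523, 0.1898]
orientation: [0.001, 0.99, 0.141, 0.001]
contact_force: [-0.1, 0.3, -0.4]
opening: 0.0551
gripper_force: 64.8
```

```bash
python3 -m handwheel '[[0,0,-0.06,0,0,0,50],[0,0,-0.06,0,0,0,50],[0,0,0,0,0,0,50]]';python3 -m handwheel '[[0,0,0,0,0,0,85],[0,0,0,0,0,0,85],[0,0,0,0,0,0,85],[0,0,0,0,0,0,85],[0,0,0.3,0,0,0,85],[0,0,0.8,0,0,0,85],[0,0,0.9,0,0,0,85],[0,0,0.9,0,0,0,85],[0,0,0.5,0,0,0,85],[0,0,0,0,0,0,85],[0,0,0,0,0,0,85]]'
python3 - <<'E'
from h import *
grab('side','s6');p,P=cloud('s6')
m=cv2.inRange(cv2.cvtColor(p,cv2.COLOR_RGB2HSV),(8,150,60),(18,255,255))>0
for n,c in(('seat',(.58,-.06)),('tray',(.497,-.35))):
    t=P[m&(np.hypot(P[:,:,0]-c[0],P[:,:,1]-c[1])<.06)];z=np.percentile(t[:,2],[50,90,97]) if len(t) else 0;print(n,len(t),z)
a=cv2.imread('pics/s6.png')[80:230,250:450]
cv2.imwrite('pics/c6.png',cv2.resize(a,(800,600),interpolation=cv2.INTER_CUBIC))
E
```

```text
time_s: 17.88
tool_pos: [0.4976, -0.3523, 0.1841]
orientation: [0.0, 0.99, 0.141, 0.0]
contact_force: [-2.6, 2.5, 7.4]
opening: 0.0553
gripper_force: 65.7
time_s: 19.25
tool_pos: [0.497, -0.3516, 0.3516]
orientation: [-0.001, 0.99, 0.141, -0.001]
contact_force: [0.0, 0.1, 0.3]
opening: 0.0849
gripper_force: 0.0
seat 485 [0.05020902 0.05495786 0.05614726]
tray 360 [0.03034483 0.03832316 0.0396345 ]
```

View pics/c6.png

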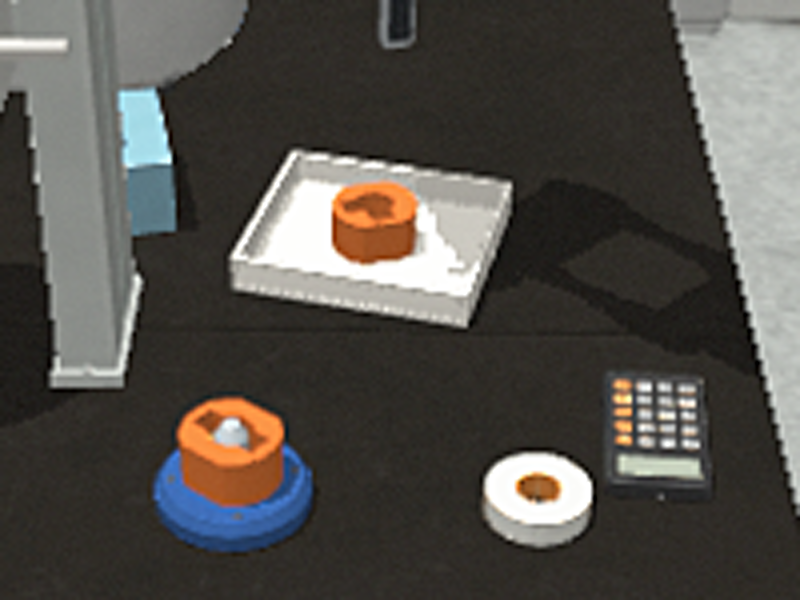

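The picture shows the matching hub seated at (232,455), its top at 56 mm, which is fully home. The corner hub lies flat in the tray at (373,222), its top at 40 mm.

```bash
python3 -c "from bench import arm;print(arm.sign_off())"
```

```text
the job is handed in; nothing more can be done
None
```

The matching hub (hub_opposed) is seated fully home on the spindle, and the other hub (hub_corner) lies flat in the reject tray; I handed the job in at about 19 s, and the sign-off call gave no verdict.

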